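# Latch the dough press and feel its gap with the taper gauge

## Robot

A 7-joint arm with a two-finger parallel gripper is mounted at the origin on a cart in front of the work surface, level with it; the furniture and walls round the work are solid. World frame = base frame: x ahead of the robot, y to its left, z up, the work surface at z = 0. Lengths are in m, angles in rad, forces in N, time in s.
With the tool pointing down it reaches from about 0.425 to 0.925 m from the base axis. Payload 6.8 kg.
Tool frame: the origin (TCP) lies on the front face of the gripper's body, between the roots of the fingers; the fingertips stand 80 mm ahead of it and the grasp point (between the pads) lies 61 mm ahead of it (env.grip_depth is the distance from the TCP to the grasp point, in m); z points along the fingers, y is the line along which they close (so a half turn about z gives the same grasp; the last joint's range is limited). The gripper opens to 88 mm and grips with 3 to 60 N. Pads are 20 mm wide; open, the fingers measure 115 mm over their backs; the gripper's body (75 mm by 178 mm) begins 61 mm behind the grasp point.
Start: joints at [1.135, 0.477, 0.022, 1.555, -0.011, 1.109, -0.083], TCP at [0.217, -0.639, 0.303] pointing down, gripper open.
Joint ranges: [-2.96, 2.96], [-0.34, 2.1], [-1.41, 1.46], [0.24, 2.44], [-1.37, 4.51], [0.17, 1.92], [-2.96, 2.96]. Speed limits (rad/s): [2.39, 2.39, 3.14, 3.14, 3.14, 3.14, 3.14].

## Interface

Orientations are given as a unit quaternion [x, y, z, w].
In Python, from plant import env gives the robot as it stands.
- The arm moves only by the shell command python3 -m pendant 'ROWS' [FORCE]. ROWS is JSON, a list of rows, each a list of 3 entries, a list of its own where there are three numbers: the turn, a rotation vector about the world's x, y, z in degrees, then the shift along the world's x, y, z in mm, then the opening, from 0 (shut) to 1 (fully open). In form: [[[rx, ry, rz], [x, y, z], gripper], ...]. A call has exactly 5 rows; each row is the pose to reach, as a shift and turn from the pose commanded when the call began; what a row does not reach only later rows make up. A row lasts 1/12 s, in which the tool goes at most 41.7 mm and 7.16 degrees, less where a joint would pass 70% of its speed; a pose out of reach is approached as far as the arm can. A call with a gripper value outside its range is refused whole. The fingers move at their own pace and stop on an object; FORCE is the grip in N (left out, the last holds). Time passes only in rows, so rows that repeat a pose let the fingers close, or fill a call up. It gives the time, the measured TCP pose, the force, the opening and the grip force at its end, in the units of the state.
- env.get_state(): the state, without advancing time (a new reading comes with each control period).
- env.snapshot(name): name is "scene" or "top" or "wrist"; returns the picture (420x560x3 uint8, red, green, blue); there is no depth.
- env.calibration(name): a dict with "mtx" (3x3 intrinsics, pixels), "extrinsics" (4x4, takes a point from world to camera coordinates). Camera axes: x right, y up, looking along -z (the intrinsics and any distortion apply to the point x, -y, -z); pixel columns grow to the right and rows downward; lengths in m; the calibration is good to about 2 mm. A picture is of the moment at which its call begins: read the wrist's pose just before it. calibration takes no time and is no camera call; for the wrist camera it gives the pose at the moment of the call.
- env.job_done(): hands the job in; it is judged then, once.
The state is a dict: "time_s": time; "joint_pos": joint angles; "joint_vel": joint speeds; "tau": joint torques, N m; "tool_pos": TCP position; "eef_rot": TCP orientation; "ft_force": force on the tool from outside, world axes, zero at the start; "torque": the same for the moment, N m; "grip_width": opening from 0.0 (shut) to 1.0 (fully open); "grasp_force": force on a finger pad.
Only numpy, scipy, OpenCV 4.12 (cv2) and the standard library are available. Lean on these libraries where they do the work, as an engineer would, in place of code of your own. Each camera call takes 0.05 s, during which the arm holds its last target. There are 200 camera calls.

## Task

Get the dough press ready for reading its gap: first swing its latch over and down until it lies fully in its catch. Then take the taper gauge out of its wooden stand by the handle and slide it straight down between the two plates until it drags snugly on both, without forcing the plates apart. Finish still holding the gauge upright at that depth, so that I can read it; do not let go, and leave the other things on the worktop alone.

Things in the scene. Friction and masses are not known exactly. Their poses are not given: they have to be found in the camera images.
- press: Upright dough press, fixed: white base (125 x 150 mm, 12 thick) with two upright parallel aluminium plates, 150 mm wide, and a narrow slot between them, open at the top. Origin on the worktop; x = square to the plates, from near to far plate; y = along the slot; z up. Turned up to 0.35 rad from the world axes. Behind the far plate: two screw posts 74 mm high.
- press_near: The near plate (toward the robot), 10 mm thick; same origin and axes as press. Both plates, posts and latch ride on one sprung carriage that gives up to 5 mm along press x at 0.5 N/mm, so the slot centres itself on the blade. Its flat inner face is the plane x = 0, from z = 12 to 110 mm; above that the lip flares outward at about 45 degrees up to z = 119 mm.
- press_far: The far plate, mirror image of the near one; origin at worktop level in the plane of its inner face, axes as press. Set 6 to 9 mm from the near plate (differs each time), held firmly there by thumbscrews. Once the gauge binds (24 to 61 mm below the rim) it drags more with every mm pushed; a push of about 5 N is snug.
- near_rim (a point): Top of the flat inner face of the near plate (110 mm above the worktop, just below the flared lip), 20 mm to the +y side of the plate's middle: clear of the latch, the place to gauge. Axes as press.
- far_rim (a point): The same point on the far plate; halfway between the two rims is the middle of the gap.
- latch (a joint): Latch angle, rad: 0 = level, lying in the fork (catch) of the far plate, at its stop; starts at 1.2 to 1.8 (standing up; over 1.57 it leans back toward the robot). A stiff hinge: it stays where it is left; the knob takes about 1 N.
- latch_hinge (a point): Latch hinge axis (runs along press y), on the robot side of the near plate: at press x = -18, y = -50, z = 128 mm. The latch is a steel bar 8 mm thick that swings over the tops of the plates away from the robot.
- latch_knob (a point): Centre of the black ball knob (18 mm dia) at the latch's end, 78 mm from the hinge axis. Closed, it stands 128 mm above the worktop at press x = 60, y = -50 mm, just past the fork, whose prongs reach 133 mm height and end at press x = 37 mm at most.
- stand: Wooden stand, fixed to the worktop: foot 60 x 70 mm, block 40 x 50 mm, top at 97 mm, with an upright slot 15 (x) x 22 (y) mm deep to its foot, in which the gauge hangs by its handle. Origin under its centre on the worktop.
- gauge: Taper gauge, loose, about 0.09 kg. Origin at the middle of the blade's tip, z up to the handle, x = thickness, y = width. Steel blade 85 mm long, 18 wide, tapered from 4 mm thick at the tip to 11 at the handle. Handle: black block 26 (x) x 32 (y) x 50 mm, z = 85 to 135. Starts upright in the stand, axes as the stand's, tip 12 mm above the worktop, handle on the stand's top.
- jam_jar: Bystander: jam jar with green lid, 63 dia x 104 mm; origin under its centre. Leave it alone.
- mug_counter: Bystander: white dotted mug, 85x111x86 mm; origin under its centre. Leave it alone.
- spice_a: Bystander: spice jar, 42 dia x 106 mm; origin under its centre. Leave it alone.
- tomato_tin: Bystander: food tin, 76 dia x 110 mm; origin under its centre. Leave it alone.
- kitchen_timer: Bystander: round wind-up kitchen timer, 66 dia x 58 mm; origin under its centre. Leave it alone.
- onion: Bystander: red onion, 68 dia x 72 mm; origin under its centre. Leave it alone.
- can_opener: Bystander: white-handled can opener lying flat, 174x41x20 mm; origin under its centre. Leave it alone.

How it is judged:
By the outcome, as a careful person would: the job done as asked, in the order asked, and still so for the second after the job is handed in, while the arm keeps its last pose, push and grip.
It also fails if it takes over 64 s, if anything falls off the work surface, if the arm or the gripper's body presses on something with over 40 N, if the wrist force passes 120 N, or if a joint passes its speed limit or range.

## Working session

There is one attempt and no reset: what is moved stays moved. The work goes in short steps, Python scripts to look and compute and a shell command to move; the robot and the scene stay as the last step left them, time stands still between calls to the robot, and variables do not carry over. Pictures are saved under pics/ and viewed, at most 10 in all, crops included, and the job is handed in when it is done.

```bash
ls; mkdir -p pics
python3 - <<'E'
from plant import env
import cv2
s=env.get_state()
print({k:s[k] for k in('time_s','tool_pos','eef_rot','ft_force','grip_width')})
for n in('scene','top'):
    im=env.snapshot(n); cv2.imwrite(f'pics/{n}0.png',im[:,:,::-1]); c=env.calibration(n); print(n,c['mtx'],c['extrinsics'],[k for k in c])
E
```

```text
pics
{'time_s': 0.0, 'tool_pos': array([ 0.21713483, -0.63862777,  0.30169155]), 'eef_rot': array([ 9.86601162e-01,  1.63148136e-01, -2.26382317e-04, -8.84368722e-04]), 'ft_force': array([-0.5197111 ,  0.11648017,  0.7428743 ]), 'grip_width': 0.9983480294735514}
scene [[456.78958029   0.         281.46185037]
 [  0.         456.78958029 205.48707789]
 [  0.           0.           1.        ]] [[ 0.82239693 -0.56863784 -0.01772808 -0.41237729]
 [ 0.4545922   0.63808307  0.62144664 -0.33658898]
 [-0.34206609 -0.51913486  0.78325589 -0.80950041]
 [ 0.          0.          0.          1.        ]] ['mtx', 'extrinsics']
top [[519.31453501   0.         276.78394291]
 [  0.         519.31453501 206.47035287]
 [  0.           0.           1.        ]] [[ 0.01741455 -0.9997976  -0.01007414  0.05998496]
 [ 0.98564376  0.01547393  0.16812772 -0.56857814]
 [-0.1679378  -0.01285738  0.98571374 -1.23139372]
 [ 0.          0.          0.          1.        ]] ['mtx', 'extrinsics']
```

View pics/scene0.png

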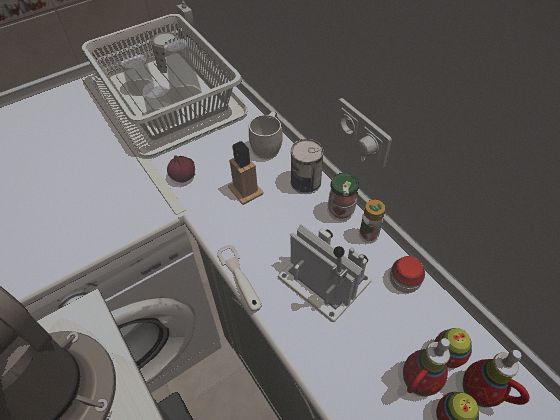

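View pics/top0.png

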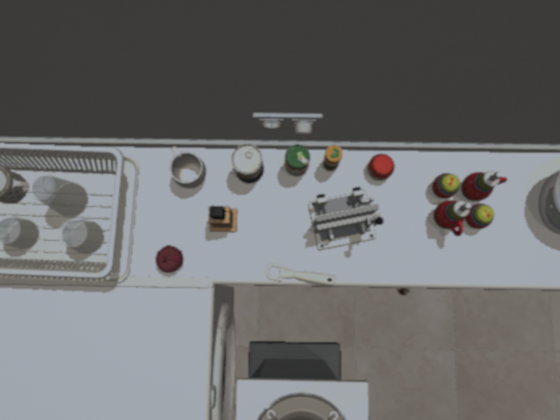

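The scene view has the press at about (325,270), its latch knob at (339,252), and the stand with the black handle at (241,155). In the top view the press is at (343,218) with its knob at (379,221), and the gauge handle is at (217,212). I'll enlarge both areas.

```bash
cat > h.py <<'E'
import numpy as np, cv2
from plant import env
def P(cal): return np.array(cal['mtx']),np.array(cal['extrinsics'])
def proj(cal,p):
    K,E=P(cal); c=(E[:3,:3]@np.atleast_2d(p).T).T+E[:3,3]; c=c*[1,-1,-1]; q=c@K.T; return q[:,:2]/q[:,2:]
def ray(cal,uv):
    K,E=P(cal); d=np.linalg.solve(K,[uv[0],uv[1],1])*[1,-1,-1]; R=E[:3,:3]; return -R.T@E[:3,3], R.T@d
def atz(cal,uv,z):
    o,d=ray(cal,uv); return o+d*(z-o[2])/d[2]
def tri(obs):
    A=np.zeros((3,3));b=np.zeros(3)
    for cal,uv in obs:
        o,d=ray(cal,uv); d/=np.linalg.norm(d); M=np.eye(3)-np.outer(d,d); A+=M;b+=M@o
    return np.linalg.solve(A,b)
E
python3 - <<'E'
from h import *
s=cv2.imread('pics/scene0.png'); t=cv2.imread('pics/top0.png')
a=cv2.resize(s[220:325,270:380],(440,420),interpolation=3)
b=cv2.resize(t[180:255,300:390],(360,300),interpolation=3)
c=cv2.resize(s[135:210,220:270],(200,300),interpolation=3)
o=np.zeros((600,800,3),np.uint8); o[:420,:440]=a; o[:300,440:800]=b; o[300:600,460:660]=c
cv2.imwrite('pics/z.png',o)
S=env.calibration('scene');T=env.calibration('top')
print(proj(T,[0,0,0]),atz(T,(343,220),.1),atz(T,(217,212),.147),tri([(S,(339,252)),(T,(379,221))]),tri([(S,(241,148)),(T,(217,212))]))
E
```

```text
[[302.08134278 446.25628364]] [ 0.52891369 -0.0874541   0.1       ] [0.53585038 0.20361603 0.147     ] [ 0.51376179 -0.1534143   0.20049026] [0.53799266 0.20441233 0.1385607 ]
```

View pics/z.png

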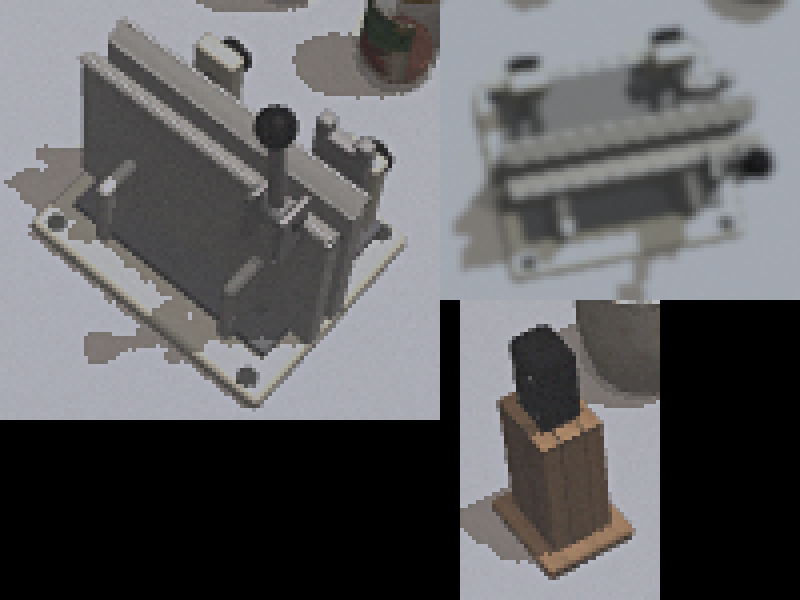

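Run:
```python
from h import *
S=env.calibration('scene');T=env.calibration('top')
f=lambda x,y:(270+x/4,220+y/4)
g=lambda x,y:(300+(x-440)/4,180+y/4)
c=[atz(S,f(*p),.012) for p in((33,225),(255,403),(405,240))]
print('base L,N,R',c,'ctr',(c[0]+c[2])/2)
for a,b in((0,1),(2,1)): d=c[b]-c[a]; print(np.linalg.norm(d),np.degrees(np.arctan2(d[1],d[0])))
print('top base',atz(T,g(517,278),.012),atz(T,g(745,235),.012))
print('knob',tri([(S,f(275,128)),(T,g(756,163))]))
h=lambda x,y:(220+(x-460)/4,135+(y-300)/4)
k=[atz(S,h(*p),.0) for p in((493,507),(553,578),(634,530))]; print('foot',k,(k[0]+k[2])/2)
for a,b in((0,1),(2,1)): d=k[b]-k[a]; print(np.linalg.norm(d),np.degrees(np.arctan2(d[1],d[0])))
W=env.calibration('wrist');E=W['extrinsics'];s=env.get_state()
from scipy.spatial.transform import Rotation as R
Rt=R.from_quat(s['eef_rot']).as_matrix()
cam=-E[:3,:3].T@E[:3,3];print('cam in tool',Rt.T@(cam-s['tool_pos']),'axes',np.round(Rt.T@E[:3,:3].T,2),W['mtx'][0])
print(np.round(Rt,3))
```

```text
base L,N,R [array([ 0.46432984, -0.04245048,  0.012     ]), array([ 0.49640955, -0.18368922,  0.012     ]), array([ 0.61375565, -0.1586112 ,  0.012     ])] ctr [ 0.53904274 -0.10053084  0.012     ]
0.1448360756240539 -77.20344789959083
0.1199958874595865 -167.93679392288314
top base [ 0.46634532 -0.03811447  0.012     ] [ 0.49563567 -0.18062628  0.012     ]
knob [ 0.51393968 -0.1532464   0.20030178]
foot [array([0.50827408, 0.23649625, 0.        ]), array([0.50899372, 0.16850301, 0.        ]), array([0.56785539, 0.17163483, 0.        ])] [0.53806473 0.20406554 0.        ]
0.06799704988506627 -89.39360245171854
0.05894492524628678 -176.95436333126824
cam in tool [ 0.07148323  0.00192746 -0.08186764] axes [[ 0.    0.96  0.26]
 [ 1.   -0.   -0.  ]
 [-0.    0.26 -0.96]] [352.23864145   0.         274.83669844]
[[ 0.947  0.322 -0.001]
 [ 0.322 -0.947  0.001]
 [-0.    -0.002 -1.   ]]
```

```bash
python3 -m pendant '[[[0,0,-1.5],[20,34,8],1],[[0,0,-3],[40,68,16],1],[[0,0,-4.5],[60,102,24],1],[[0,0,-6],[80,136,32],1],[[0,0,-6.5],[100,170,40],1]]'
python3 -m pendant '[[[0,0,0],[20,34,0],1],[[0,0,0],[40,68,0],1],[[0,0,0],[60,102,0],1],[[0,0,0],[80,136,0],1],[[0,0,0],[100,170,0],1]]'
python3 -m pendant '[[[0,0,0],[20,34,0],1],[[0,0,0],[40,68,0],1],[[0,0,0],[60,102,0],1],[[0,0,0],[80,136,0],1],[[0,0,0],[100,170,0],1]]'
python3 -m pendant '[[[0,0,0],[8,10,0],1],[[0,0,0],[16,20,0],1],[[0,0,0],[23,29,0],1],[[0,0,0],[23,29,0],1],[[0,0,0],[23,29,0],1]]'
cat >> h.py <<'E'
def snap(n='wrist'):
    import pickle,time
    c=env.calibration(n); im=env.snapshot(n)[:,:,::-1].copy(); f=f'pics/{n}_{int(time.time())}'
    cv2.imwrite(f+'.png',im); pickle.dump(c,open(f'{n}.cal','wb')); print(f+'.png'); return c,im
def cal(n='wrist'):
    import pickle; return pickle.load(open(f'{n}.cal','rb'))
E
python3 -c "
from h import *
snap()"
```

```text
time_s: 0.52
tool_pos: [0.3178, -0.4672, 0.3426]
eef_rot: [0.994, 0.106, -0.0, -0.0]
ft_force: [1.3, 0.6, 0.0]
grip_width: 1.0
grasp_force: 0.0
time_s: 0.93
tool_pos: [0.4177, -0.2972, 0.3425]
eef_rot: [0.994, 0.107, -0.0, -0.0]
ft_force: [1.0, 0.3, -0.1]
grip_width: 1.001
grasp_force: 0.0
time_s: 1.35
tool_pos: [0.5177, -0.1273, 0.3425]
eef_rot: [0.994, 0.107, -0.0, 0.0]
ft_force: [-0.6, -1.2, 0.1]
grip_width: 1.002
grasp_force: 0.0
time_s: 1.77
tool_pos: [0.5401, -0.101, 0.3424]
eef_rot: [0.994, 0.106, -0.0, 0.0]
ft_force: [-0.0, -0.4, -0.1]
grip_width: 0.997
grasp_force: 0.0
pics/wrist_1796287285.png
```

View pics/wrist_1796287285.png

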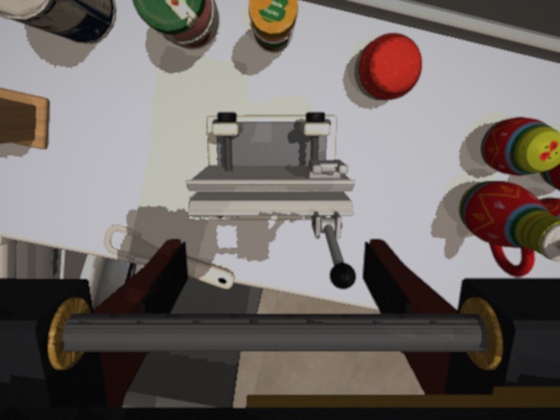

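The wrist view shows the plate bands at rows 166-188 (far) and 193-214 (near), columns 188-354. The knob is at (343,275), the latch hinge at (327,222) and the fork at (327,168). I'll enlarge that area to find the plate edges.

Run:
```python
from h import *
im=cv2.imread('pics/wrist_1796287285.png'); g=im.mean(2)
o=cv2.resize(im[150:230,180:360],(800,356),interpolation=cv2.INTER_NEAREST); cv2.imwrite('pics/zw.png',o)
for c in (205,235,265,290): print(c,g[158:222,c-2:c+3].mean(1).astype(int))
```

```text
205 [179 182 183 183 183 183 183 179 164 138 112  96  86  80  80  81  81  80
  80  80  83 101 133 158 166 151 124 118 119 118 116 118 123 113  86  78
  79  81  81  81  80  83 109 142 156 156 157 160 160 159 159 156 155 157
 159 164 150 118 115 148 163 139 113 106]
235 [101 101 101 100 100  99  98  91  82  80  79  79  80  80  81  81  81  80
  79  79  82 103 135 159 167 152 125 119 122 122 123 126 132 120  91  79
  78  80  80  80  79  84 114 150 166 167 169 171 171 171 170 168 166 167
 170 174 161 128 110 107 103 102 112 122]
265 [104 103 103 103 102 103 101  94  85  82  82  81  81  81  81  81  81  80
  80  80  83 104 136 159 167 152 126 123 129 131 130 131 133 118  88  78
  79  80  80  81  79  84 115 151 167 169 170 172 173 174 173 170 169 165
 148 121 107 104 115 118 109 103 112 124]
290 [104 104 104 104 104 103  96  83  71  65  64  64  64  66  69  74  78  80
  80  80  83 102 135 159 167 152 126 121 122 120 117 118 125 116  89  79
  80  81  81  81  79  85 116 152 167 169 171 172 173 174 174 171 169 166
 156 144 128 109 115 118 110 110 126 146]
```

View pics/zw.png

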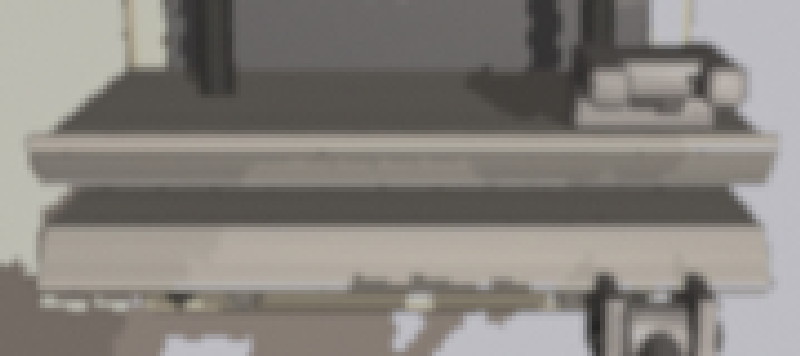

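Run:
```python
from h import *
W=cal()
im=cv2.imread('pics/wrist_1796287285.png').mean(2)
def edge(c,lo,hi):
    p=im[lo:hi,c-1:c+2].mean(1); d=np.abs(np.diff(p)); i=np.arange(len(d)); j=d.argmax(); k=slice(max(0,j-2),j+3); return lo+.5+(d[k]*i[k]).sum()/d[k].sum()
N=[];F=[]
for c in range(205,340,5):
    F.append(atz(W,(c,edge(c,188,196)),.11)); N.append(atz(W,(c,edge(c,196,204)),.11))
N=np.array(N);F=np.array(F)
a=np.polyfit(N[:,1],N[:,0],1);b=np.polyfit(F[:,1],F[:,0],1)
print('yaw',-np.degrees(np.arctan(a[0])),-np.degrees(np.arctan(b[0])))
yaw=-np.arctan((a[0]+b[0])/2); ex=np.array([np.cos(yaw),np.sin(yaw),0]);ey=np.array([-np.sin(yaw),np.cos(yaw),0])
print('gap',((F-N)@ex).mean(), (N@ex).std(),(F@ex).std(), N@ex)
# ends
for n,l,r,z in(('far',(185.6,182),(355,182),.119),('near',(189,205),(353.7,205),.115)):
    L=atz(W,l,z);R=atz(W,r,z); print(n,(L-R)@ey,(L+R)@ey/2)
    ym=(L+R)@ey/2
xn=(N@ex).mean(); xf=(F@ex).mean()
org=ex*xn+ey*ym
print('origin',org,'ex',ex,'xn',xn)
print('gauge pt',ex*(xn+xf)/2+ey*(ym+.02))
h=org+ex*-.018+ey*-.05; h[2]=.128
print('hinge',h,proj(W,h))
# knob: intersect ray with plane y=-50 of press
o,d=ray(W,(343,275)); t=((h-o)@ey)/(d@ey); 
p=o+d*t; print('knob on plane',p,'r',np.linalg.norm(p-h))
for ang in np.arange(1.2,1.85,.1):
    k=h+.078*(np.cos(ang)*ex+np.sin(ang)*np.array([0,0,1])); print(round(ang,2),k,proj(W,k),proj(env.calibration('scene'),k),proj(env.calibration('top'),k))
```

```text
yaw 12.287216921722825 12.272162173359478
gap 0.008430900546277207 1.7684959765894122e-05 5.1428222789736756e-05 [0.49723727 0.49724947 0.49723349 0.49725507 0.49722453 0.49718763
 0.49723628 0.49722063 0.49721978 0.49722654 0.49722182 0.49723625
 0.49721981 0.49721792 0.49721827 0.4972335  0.49723054 0.49723932
 0.49721464 0.49722695 0.49719387 0.49723634 0.49724613 0.49725559
 0.49725879 0.4972596  0.49725388]
far 0.1493952596312552 -0.211806973578281
near 0.14979163351504496 -0.21263823705807794
origin [ 0.53108024 -0.10202007  0.        ] ex [0.97712103 0.21268403 0.        ] xn 0.49723162645789015
gauge pt [ 0.53094556 -0.08158109  0.        ]
hinge [ 0.52412626 -0.15470443  0.128     ] [[327.76482044 225.00506292]]
knob on plane [ 0.51321072 -0.15708035  0.2030896 ] r 0.0759160219781165
1.2 [ 0.55174351 -0.14869315  0.20069905] [[345.36441832 219.24830702]] [[354.64063645 238.93139083]] [[376.66195765 203.38182363]]
1.3 [ 0.5445138  -0.1502668   0.20315754] [[345.49111729 231.00273184]] [[352.07624425 240.82492012]] [[377.64722099 206.49366719]]
1.4 [ 0.53708038 -0.15188479  0.20486508] [[345.38200118 242.67950347]] [[349.35348523 243.07618592]] [[378.5971147  209.77616865]]
1.5 [ 0.52951753 -0.15353095  0.20580461] [[345.04033959 254.04721693]] [[346.5024756  245.66455642]] [[379.49999658 213.19141437]]
1.6 [ 0.5219008  -0.15518883  0.20596674] [[344.47619122 264.88723446]] [[343.55623132 248.56375124]] [[380.34473089 216.6991305 ]]
1.7 [ 0.51430632 -0.15684188  0.20534986] [[343.70572599 275.00310236]] [[340.55016632 251.74206058]] [[381.12089857 220.2573621 ]]
1.8 [ 0.50680995 -0.15847357  0.20396012] [[342.75017882 284.22799714]] [[337.52148443 255.16273885]] [[381.81899486 223.82321046]]
```

The estimates agree with each other: gap about 8.4 mm, latch at about 1.7 rad, knob at (0.514,-0.157,0.205). I'll go to the knob and grip it along the press y axis.

```bash
python3 -m pendant '[[[0,0,0],[-13,-28,0],1],[[0,0,0],[-26,-56,0],1],[[0,0,0],[-26,-56,-25],1],[[0,0,0],[-26,-56,-50],1],[[0,0,0],[-26,-56,-71],1]]'
python3 -m pendant '[[[0,0,0],[0,0,0],0.5],[[0,0,0],[0,0,0],0.1],[[0,0,0],[0,0,0],0.1],[[0,0,0],[0,0,0],0.1],[[0,0,0],[0,0,0],0.1]]' 12
python3 -m pendant '[[[0,0,0],[0,0,0],0.1],[[0,0,0],[0,0,0],0.1],[[0,0,0],[0,0,0],0.1],[[0,0,0],[0,0,0],0.1],[[0,0,0],[0,0,0],0.1]]' 12
python3 - <<'E'
import numpy as np
t=1.7-.17*np.arange(11); a=78*np.cos(t)-78*np.cos(1.7)
print(np.c_[a*.977,a*.2127,78*(np.sin(t)-np.sin(1.7))].round(1))
E
```

```text
time_s: 2.23
tool_pos: [0.5129, -0.1586, 0.2707]
eef_rot: [0.995, 0.105, -0.0, 0.0]
ft_force: [1.1, 0.4, 0.6]
grip_width: 1.001
grasp_force: 0.0
time_s: 2.65
tool_pos: [0.515, -0.1563, 0.2731]
eef_rot: [0.994, 0.107, 0.001, 0.0]
ft_force: [-0.1, 0.4, -0.6]
grip_width: 0.656
grasp_force: 0.0
time_s: 3.07
tool_pos: [0.5143, -0.156, 0.2717]
eef_rot: [0.994, 0.107, 0.0, 0.0]
ft_force: [-0.2, -0.2, -0.5]
grip_width: 0.28
grasp_force: 0.0
[[  0.    0.    0. ]
 [ 12.9   2.8   0.6]
 [ 25.8   5.6  -1.1]
 [ 38.1   8.3  -4.9]
 [ 49.7  10.8 -10.9]
 [ 60.1  13.1 -18.7]
 [ 69.1  15.  -28.3]
 [ 76.3  16.6 -39.3]
 [ 81.7  17.8 -51.3]
 [ 84.9  18.5 -64.2]
 [ 86.   18.7 -77.3]]
```

```bash
python3 -m pendant '[[[0,0,0],[0,0,0],0.1],[[0,0,0],[0,0,0],0.1],[[0,0,0],[0,0,0],0.1],[[0,0,0],[0,0,0],0.1],[[0,0,0],[0,0,0],0.1]]' 12
python3 -m pendant '[[[0,0,0],[13,3,1],0.1],[[0,0,0],[26,6,-1],0.1],[[0,0,0],[38,8,-5],0.1],[[0,0,0],[50,11,-11],0.1],[[0,0,0],[60,13,-19],0.1]]' 12
```

```text
time_s: 3.48
tool_pos: [0.5143, -0.1542, 0.2716]
eef_rot: [0.994, 0.108, -0.0, -0.001]
ft_force: [-0.6, 5.0, 1.1]
grip_width: 0.193
grasp_force: 12.0
time_s: 3.9
tool_pos: [0.5755, -0.1409, 0.2528]
eef_rot: [0.994, 0.108, 0.001, -0.001]
ft_force: [-1.1, 5.6, 2.4]
grip_width: 0.191
grasp_force: 12.0
```

```bash
python3 -m pendant '[[[0,0,0],[9,3,-9],0.1],[[0,0,0],[16,5,-20],0.1],[[0,0,0],[22,7,-32],0.1],[[0,0,0],[25,8,-45],0.1],[[0,0,0],[26,8,-58],0.1]]' 12
python3 -m pendant '[[[0,0,0],[0,0,-2],0.1],[[0,0,0],[0,0,-2],0.1],[[0,0,0],[0,0,-3],0.1],[[0,0,0],[0,0,-3],0.1],[[0,0,0],[0,0,-3],0.1]]' 12
```

```text
time_s: 4.32
tool_pos: [0.6008, -0.135, 0.1932]
eef_rot: [0.994, 0.107, 0.0, 0.0]
ft_force: [0.4, 2.4, -0.0]
grip_width: 0.196
grasp_force: 12.0
time_s: 4.73
tool_pos: [0.6002, -0.1352, 0.192]
eef_rot: [0.994, 0.107, 0.0, 0.0]
ft_force: [0.8, 2.4, -1.1]
grip_width: 0.193
grasp_force: 12.0
```

```bash
python3 -m pendant '[[[0,0,0],[0,0,-1],0.1],[[0,0,0],[0,0,-2],0.1],[[0,0,0],[0,0,-3],0.1],[[0,0,0],[0,0,-4],0.1],[[0,0,0],[0,0,-4],0.1]]' 12
```

```text
time_s: 5.15
tool_pos: [0.6017, -0.1348, 0.1895]
eef_rot: [0.994, 0.107, 0.002, 0.0]
ft_force: [-0.6, 2.7, 8.9]
grip_width: 0.195
grasp_force: 12.0
```

The latch has reached its stop (8.9 N against it). I'll release the knob, rise, take a scene check and travel to the stand, turning 80°.

```bash
python3 -m pendant '[[[0,0,0],[0,0,2],0.3],[[0,0,0],[0,0,3],0.6],[[0,0,0],[0,0,3],0.6],[[0,0,0],[0,0,35],0.7],[[0,0,0],[0,0,70],0.8]]' 12
python3 -m pendant '[[[0,0,6],[0,20,30],1],[[0,0,13],[-5,50,60],1],[[0,0,20],[-10,85,60],1],[[0,0,27],[-20,120,60],1],[[0,0,34],[-30,150,60],1]]'
python3 -m pendant '[[[0,0,7],[-7,35,0],1],[[0,0,14],[-14,70,0],1],[[0,0,21],[-20,105,0],1],[[0,0,28],[-27,140,0],1],[[0,0,34],[-33,175,0],1]]'
python3 -m pendant '[[[0,0,6],[0,14,-5],1],[[0,0,12],[0,14,-10],1],[[0,0,12],[0,14,-16],1],[[0,0,12],[0,14,-16],1],[[0,0,12],[0,14,-16],1]]'
python3 - <<'E'
from h import *
c,w=snap('wrist'); s,i=snap('scene')
o=np.zeros((420,800,3),np.uint8); o[:,:420]=w[:,70:490]; o[:380,420:]=cv2.resize(i[230:325,280:375],(380,380),interpolation=3)
cv2.imwrite('pics/c1.png',o)
E
```

```text
time_s: 5.57
tool_pos: [0.5984, -0.1356, 0.2556]
eef_rot: [0.994, 0.107, -0.003, -0.001]
ft_force: [0.4, -0.2, 0.9]
grip_width: 0.533
grasp_force: 0.0
time_s: 5.98
tool_pos: [0.5699, 0.0167, 0.3182]
eef_rot: [0.918, 0.396, 0.001, 0.0]
ft_force: [0.7, -0.1, -0.1]
grip_width: 0.912
grasp_force: 0.0
time_s: 6.4
tool_pos: [0.5367, 0.1907, 0.3175]
eef_rot: [0.763, 0.647, -0.0, 0.0]
ft_force: [0.4, 0.2, 0.2]
grip_width: 1.002
grasp_force: 0.0
time_s: 6.82
tool_pos: [0.5375, 0.2025, 0.301]
eef_rot: [0.695, 0.719, -0.001, -0.0]
ft_force: [1.1, -0.5, 0.1]
grip_width: 0.999
grasp_force: 0.0
pics/wrist_1796287384.png
pics/scene_1796287385.png
```

View pics/c1.png

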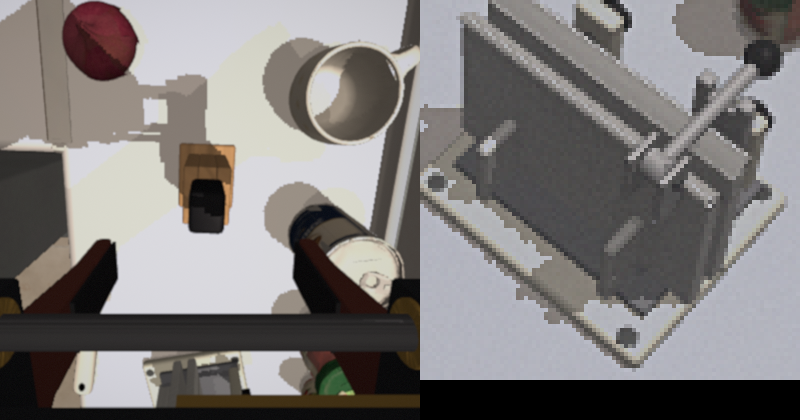

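Run:
```python
from h import *
S=cal('scene');W=cal('wrist')
org=np.array([.53108,-.10202,0]);ex=np.array([.97712,.21268,0]);ey=np.array([-.21268,.97712,0]);Z=np.array([0,0,1])
h=org-.018*ex-.05*ey+.128*Z
for a in(0,.05,.1,.2,.3,.5): print(a,proj(S,h+.078*(np.cos(a)*ex+np.sin(a)*Z)))
i=cv2.imread('pics/'+sorted(__import__('os').listdir('pics'))[[f.startswith('wrist_17962873') for f in sorted(__import__('os').listdir('pics'))].index(True)])
print('dark knob',[ (x.mean()+355,y.mean()+235) for y,x in [np.where(cv2.imread('pics/scene_1796287385.png')[235:254,355:376].mean(2)<60)]])
w=cv2.imread('pics/wrist_1796287384.png')
m=w[170:240,250:305]; cv2.imwrite('pics/hz.png',cv2.resize(np.clip(m.astype(float)*2.5,0,255).astype(np.uint8),(440,560),interpolation=cv2.INTER_NEAREST))
```

```text
0 [[366.87476952 244.64795815]]
0.05 [[367.11594347 243.50538122]]
0.1 [[367.29452904 242.42278233]]
0.2 [[367.4595801  240.44991864]]
0.3 [[367.36233956 238.75352259]]
0.5 [[366.36089768 236.27995123]]
dark knob [(np.float64(365.14285714285717), np.float64(242.5142857142857))]
```

View pics/hz.png

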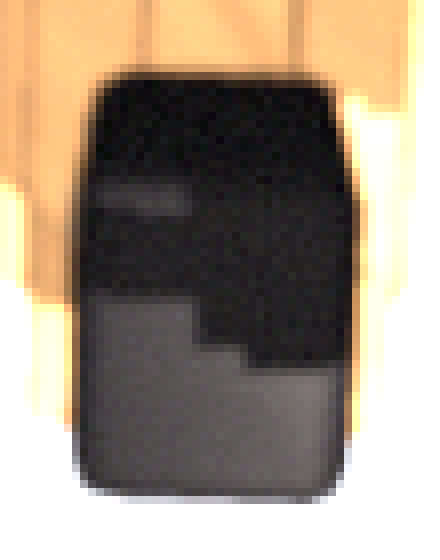

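Run:
```python
from h import *
W=cal('wrist')
f=lambda x,y:(250+x/8-.5,170+y/8-.5)
c=[atz(W,f(*p),.147) for p in((77,440),(75,240),(348,440),(357,230),(210,500),(210,200))]
for p in c: print(p.round(4))
for a,b in((0,1),(2,3)): d=c[b]-c[a]; print('y dir',np.degrees(np.arctan2(d[1],d[0])))
print('centre x',np.mean([p[0] for p in c[:4]]),'centre y',(c[4][1]+c[5][1])/2)
# foot/block outline prediction check for stand yaw: handle side edges at z=.097
for p in((97,80),(330,80)): print('bottom edge z.097',atz(W,f(*p),.097).round(4))
s=env.get_state(); print(s['tool_pos'],s['joint_pos'].round(2))
```

```text
[0.5266 0.1939 0.147 ]
[0.526 0.212 0.147]
[0.5504 0.1947 0.147 ]
[0.5502 0.2138 0.147 ]
[0.5385 0.1887 0.147 ]
[0.5375 0.216  0.147 ]
y dir 91.92294161152641
y dir 90.50725070791952
centre x 0.5383025379914337 centre y 0.2023464295912294
bottom edge z.097 [0.5259 0.2163 0.097 ]
bottom edge z.097 [0.5499 0.2171 0.097 ]
[0.53772782 0.20287198 0.30172557] [ 0.04  0.39 -0.66  1.77  0.27  1.08 -0.67]
```

The latch looks closed: the knob reads (366,244) against a predicted (367,245). The handle centre is at (0.538,0.203) with a yaw of about 2°. Before lifting the gauge I'll press the knob from above with closed fingers to be sure it sits fully in the catch.

```bash
python3 -m pendant '[[[0,0,0],[7,-36,0],0],[[0,0,0],[14,-72,0],0],[[0,0,0],[21,-108,0],0],[[0,0,0],[28,-144,0],0],[[0,0,0],[35,-180,0],0]]'
python3 -m pendant '[[[0,0,0],[6,-36,0],0],[[0,0,0],[12,-72,0],0],[[0,0,0],[18,-108,0],0],[[0,0,0],[25,-140,0],0],[[0,0,0],[28,-161,0],0]]'
python3 -m pendant '[[[0,0,0],[0,0,-20],0],[[0,0,0],[0,0,-40],0],[[0,0,0],[0,0,-60],0],[[0,0,0],[0,0,-72],0],[[0,0,0],[0,0,-77],0]]'
python3 -m pendant '[[[0,0,0],[0,0,-3],0],[[0,0,0],[0,0,-6],0],[[0,0,0],[0,0,-8],0],[[0,0,0],[0,0,-10],0],[[0,0,0],[0,0,-10],0]]'
```

```text
time_s: 7.33
tool_pos: [0.5726, 0.0215, 0.3023]
eef_rot: [0.694, 0.72, 0.0, 0.001]
ft_force: [0.1, 0.4, 0.1]
grip_width: 0.66
grasp_force: 0.0
time_s: 7.75
tool_pos: [0.6004, -0.1424, 0.302]
eef_rot: [0.695, 0.719, -0.0, 0.001]
ft_force: [-0.7, -1.0, -0.6]
grip_width: 0.277
grasp_force: 0.0
time_s: 8.17
tool_pos: [0.5994, -0.1376, 0.223]
eef_rot: [0.693, 0.721, -0.001, -0.001]
ft_force: [-0.5, 1.1, 0.5]
grip_width: 0.005
grasp_force: 0.0
time_s: 8.58
tool_pos: [0.6018, -0.1368, 0.2167]
eef_rot: [0.693, 0.721, 0.001, 0.002]
ft_force: [-0.9, 0.3, 7.4]
grip_width: 0.004
grasp_force: 3.0
```

The latch sits firmly on its stop: 7.4 N at the expected height of 0.217. Back to the gauge.

```bash
python3 -m pendant '[[[0,0,0],[0,0,30],0.5],[[0,0,0],[0,0,60],1],[[0,0,0],[-2,15,87],1],[[0,0,0],[-9,50,87],1],[[0,0,0],[-16,86,87],1]]' 12
python3 -m pendant '[[[0,0,0],[-7,36,0],1],[[0,0,0],[-14,72,0],1],[[0,0,0],[-21,108,0],1],[[0,0,0],[-28,144,0],1],[[0,0,0],[-35,180,0],1]]'
python3 -m pendant '[[[0,0,0],[-6,38,0],1],[[0,0,0],[-12,75,0],1],[[0,0,0],[-12,75,0],1],[[0,0,0],[-12,75,0],1],[[0,0,0],[-12,75,-15],1]]'
python3 -m pendant '[[[0,0,0],[0,0,-25],1],[[0,0,0],[0,0,-50],1],[[0,0,0],[0,0,-75],1],[[0,0,0],[0,0,-94],1],[[0,0,0],[0,0,-97],1]]'
```

```text
time_s: 9.0
tool_pos: [0.5855, -0.0517, 0.3045]
eef_rot: [0.694, 0.72, 0.002, 0.002]
ft_force: [-0.2, 0.4, -0.7]
grip_width: 0.345
grasp_force: 0.0
time_s: 9.42
tool_pos: [0.549, 0.1307, 0.3027]
eef_rot: [0.693, 0.721, 0.001, 0.001]
ft_force: [0.9, 0.2, -0.8]
grip_width: 0.723
grasp_force: 0.0
time_s: 9.83
tool_pos: [0.5388, 0.2044, 0.2894]
eef_rot: [0.693, 0.721, 0.002, 0.002]
ft_force: [1.0, -0.2, 0.3]
grip_width: 0.993
grasp_force: 0.0
time_s: 10.25
tool_pos: [0.5365, 0.2009, 0.1865]
eef_rot: [0.694, 0.72, -0.003, -0.001]
ft_force: [-0.1, -1.0, 0.1]
grip_width: 1.001
grasp_force: 0.0
```

```bash
python3 -m pendant '[[[0,0,0],[0,0,0],0.1],[[0,0,0],[0,0,0],0.1],[[0,0,0],[0,0,0],0.1],[[0,0,0],[0,0,0],0.1],[[0,0,0],[0,0,0],0.1]]' 35
python3 -m pendant '[[[0,0,0],[0,0,0],0.1],[[0,0,0],[0,0,0],0.1],[[0,0,0],[0,0,0],0.1],[[0,0,0],[0,0,0],0.1],[[0,0,0],[0,0,0],0.1]]' 35
python3 -m pendant '[[[0,0,0],[0,0,0],0.1],[[0,0,0],[0,0,0],0.1],[[0,0,0],[0,0,0],0.1],[[0,0,0],[0,0,0],0.1],[[0,0,0],[0,0,0],0.1]]' 35
```

```text
time_s: 10.67
tool_pos: [0.5379, 0.2041, 0.1908]
eef_rot: [0.693, 0.721, 0.001, 0.0]
ft_force: [-0.3, -0.6, -0.1]
grip_width: 0.66
grasp_force: 0.0
time_s: 11.08
tool_pos: [0.5374, 0.204, 0.1897]
eef_rot: [0.693, 0.721, 0.0, 0.0]
ft_force: [-0.2, 0.4, 0.1]
grip_width: 0.301
grasp_force: 34.8
time_s: 11.5
tool_pos: [0.5374, 0.204, 0.1897]
eef_rot: [0.693, 0.721, 0.0, 0.0]
ft_force: [0.4, -0.1, 0.5]
grip_width: 0.297
grasp_force: 34.8
```

```bash
python3 -m pendant '[[[0,0,0],[0,0,15],0.1],[[0,0,0],[0,0,35],0.1],[[0,0,0],[0,0,60],0.1],[[0,0,0],[0,0,90],0.1],[[0,0,0],[0,0,120],0.1]]' 35
python3 -m pendant '[[[0,0,0],[0,0,25],0.1],[[0,0,2],[0,-20,30],0.1],[[0,0,4],[-1,-50,30],0.1],[[0,0,6],[-2,-82,30],0.1],[[0,0,8],[-3,-115,30],0.1]]' 35
python3 -m pendant '[[[0,0,2],[-1,-35,0],0.1],[[0,0,2],[-2,-70,0],0.1],[[0,0,2],[-3,-105,0],0.1],[[0,0,2],[-4,-140,0],0.1],[[0,0,2],[-4,-170,0],0.1]]' 35
python3 -m pendant '[[[0,0,0],[0,0,0],0.1],[[0,0,0],[0,0,0],0.1],[[0,0,0],[0,0,0],0.1],[[0,0,0],[0,0,0],0.1],[[0,0,0],[0,0,0],0.1]]' 35
python3 - <<'E'
from h import *
s=env.get_state();print(s['tool_pos'],s['eef_rot'].round(4))
c,w=snap('wrist'); s,i=snap('scene')
o=np.zeros((560,800,3),np.uint8); o[:420,:420]=w[:,70:490]; o[:560,420:]=cv2.resize(i[160:300,280:375],(380,560),interpolation=3)
cv2.imwrite('pics/c2.png',o)
E
```

```text
time_s: 11.92
tool_pos: [0.5367, 0.2037, 0.3103]
eef_rot: [0.693, 0.721, -0.001, -0.0]
ft_force: [0.8, -0.6, -1.2]
grip_width: 0.297
grasp_force: 34.8
time_s: 12.33
tool_pos: [0.5338, 0.0881, 0.3396]
eef_rot: [0.64, 0.769, -0.0, -0.0]
ft_force: [-0.0, 1.0, -1.0]
grip_width: 0.294
grasp_force: 34.8
time_s: 12.75
tool_pos: [0.5295, -0.0837, 0.3394]
eef_rot: [0.628, 0.778, -0.0, -0.0]
ft_force: [-0.2, -0.0, -0.5]
grip_width: 0.299
grasp_force: 34.8
time_s: 13.17
tool_pos: [0.5304, -0.0794, 0.3397]
eef_rot: [0.626, 0.78, 0.0, -0.0]
ft_force: [-0.6, 0.0, -0.6]
grip_width: 0.29
grasp_force: 34.8
[ 0.53039078 -0.07944035  0.33970541] [ 6.264e-01  7.795e-01  2.000e-04 -1.000e-04]
pics/wrist_1796287479.png
pics/scene_1796287479.png
```

View pics/c2.png

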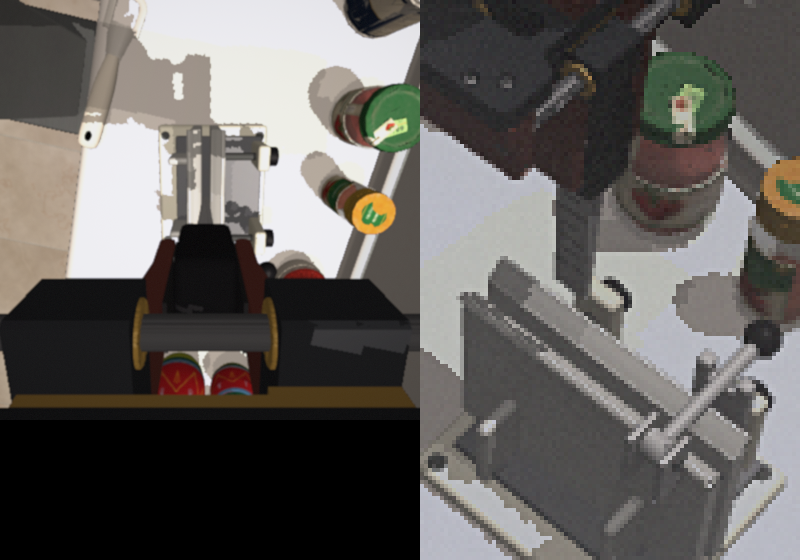

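The gauge hangs upright above the slot, the closed latch is clear of it, and the TCP is within 1 mm of the slot's mid-plane. Now I'll lower it.

```bash
python3 -m pendant '[[[0,0,0],[0,0,-12],0.1],[[0,0,0],[0,0,-24],0.1],[[0,0,0],[0,0,-36],0.1],[[0,0,0],[0,0,-48],0.1],[[0,0,0],[0,0,-56],0.1]]' 35
python3 -m pendant '[[[0,0,0],[0,0,-4],0.1],[[0,0,0],[0,0,-8],0.1],[[0,0,0],[0,0,-12],0.1],[[0,0,0],[0,0,-16],0.1],[[0,0,0],[0,0,-16],0.1]]' 35
python3 -m pendant '[[[0,0,0],[0,0,-3],0.1],[[0,0,0],[0,0,-6],0.1],[[0,0,0],[0,0,-9],0.1],[[0,0,0],[0,0,-12],0.1],[[0,0,0],[0,0,-12],0.1]]' 35
```

```text
time_s: 13.68
tool_pos: [0.5296, -0.0811, 0.2813]
eef_rot: [0.627, 0.779, -0.001, -0.001]
ft_force: [0.2, -0.3, -1.0]
grip_width: 0.292
grasp_force: 34.8
time_s: 14.1
tool_pos: [0.5301, -0.0811, 0.2671]
eef_rot: [0.627, 0.779, -0.0, -0.0]
ft_force: [-0.8, 0.0, -1.5]
grip_width: 0.299
grasp_force: 34.8
time_s: 14.52
tool_pos: [0.5301, -0.0811, 0.2551]
eef_rot: [0.627, 0.779, -0.0, -0.0]
ft_force: [0.3, 0.3, -1.5]
grip_width: 0.293
grasp_force: 34.8
```

```bash
python3 -m pendant '[[[0,0,0],[0,0,-2],0.1],[[0,0,0],[0,0,-4],0.1],[[0,0,0],[0,0,-6],0.1],[[0,0,0],[0,0,-8],0.1],[[0,0,0],[0,0,-8],0.1]]' 35
python3 -m pendant '[[[0,0,0],[0,0,-1],0.1],[[0,0,0],[0,0,-2],0.1],[[0,0,0],[0,0,-3],0.1],[[0,0,0],[0,0,-4],0.1],[[0,0,0],[0,0,-4],0.1]]' 35
```

```text
time_s: 14.93
tool_pos: [0.5302, -0.0811, 0.2473]
eef_rot: [0.627, 0.779, -0.0, -0.0]
ft_force: [-0.1, -0.0, -2.0]
grip_width: 0.294
grasp_force: 34.8
time_s: 15.35
tool_pos: [0.5303, -0.0811, 0.2435]
eef_rot: [0.627, 0.779, -0.0, -0.0]
ft_force: [-0.8, 0.6, -0.7]
grip_width: 0.293
grasp_force: 34.8
```

```bash
python3 -m pendant '[[[0,0,0],[0,0,-1],0.1],[[0,0,0],[0,0,-2],0.1],[[0,0,0],[0,0,-3],0.1],[[0,0,0],[0,0,-3],0.1],[[0,0,0],[0,0,-3],0.1]]' 35
python3 -m pendant '[[[0,0,0],[0,0,-1],0.1],[[0,0,0],[0,0,-2],0.1],[[0,0,0],[0,0,-2],0.1],[[0,0,0],[0,0,-2],0.1],[[0,0,0],[0,0,-2],0.1]]' 35
```

```text
time_s: 15.77
tool_pos: [0.5303, -0.0811, 0.2405]
eef_rot: [0.627, 0.779, -0.0, -0.0]
ft_force: [0.8, -0.1, -1.1]
grip_width: 0.295
grasp_force: 34.8
time_s: 16.18
tool_pos: [0.5303, -0.0811, 0.2386]
eef_rot: [0.627, 0.779, -0.0, -0.0]
ft_force: [0.4, -0.1, -1.1]
grip_width: 0.298
grasp_force: 34.8
```

```bash
python3 -m pendant '[[[0,0,0],[0,0,-1],0.1],[[0,0,0],[0,0,-2],0.1],[[0,0,0],[0,0,-2],0.1],[[0,0,0],[0,0,-2],0.1],[[0,0,0],[0,0,-2],0.1]]' 35
python3 -m pendant '[[[0,0,0],[0,0,-1],0.1],[[0,0,0],[0,0,-1],0.1],[[0,0,0],[0,0,-1],0.1],[[0,0,0],[0,0,-1],0.1],[[0,0,0],[0,0,-1],0.1]]' 35
```

```text
time_s: 16.6
tool_pos: [0.5303, -0.081, 0.2366]
eef_rot: [0.627, 0.779, -0.0, -0.0]
ft_force: [0.8, 0.2, -1.3]
grip_width: 0.299
grasp_force: 34.8
time_s: 17.02
tool_pos: [0.5303, -0.0811, 0.2356]
eef_rot: [0.627, 0.779, -0.0, -0.0]
ft_force: [1.4, 0.2, -1.6]
grip_width: 0.3
grasp_force: 34.8
```

```bash
python3 -m pendant '[[[0,0,0],[0,0,-1],0.1],[[0,0,0],[0,0,-1],0.1],[[0,0,0],[0,0,-1],0.1],[[0,0,0],[0,0,-1],0.1],[[0,0,0],[0,0,-1],0.1]]' 35
python3 -m pendant '[[[0,0,0],[0,0,-1],0.1],[[0,0,0],[0,0,-1],0.1],[[0,0,0],[0,0,-1],0.1],[[0,0,0],[0,0,-1],0.1],[[0,0,0],[0,0,-1],0.1]]' 35
```

```text
time_s: 17.43
tool_pos: [0.5303, -0.0811, 0.2346]
eef_rot: [0.627, 0.779, -0.0, -0.0]
ft_force: [-0.2, -0.0, -0.9]
grip_width: 0.292
grasp_force: 34.8
time_s: 17.85
tool_pos: [0.5304, -0.0811, 0.2337]
eef_rot: [0.627, 0.779, 0.0, 0.0]
ft_force: [1.2, 0.6, 0.4]
grip_width: 0.294
grasp_force: 34.8
```

```bash
python3 -m pendant '[[[0,0,0],[0,0,-1],0.1],[[0,0,0],[0,0,-1],0.1],[[0,0,0],[0,0,-1],0.1],[[0,0,0],[0,0,-1],0.1],[[0,0,0],[0,0,-1],0.1]]' 35
```

```text
time_s: 18.27
tool_pos: [0.5304, -0.0811, 0.2328]
eef_rot: [0.627, 0.779, 0.0, 0.0]
ft_force: [0.0, -0.4, 2.3]
grip_width: 0.295
grasp_force: 34.8
```

```bash
python3 -m pendant '[[[0,0,0],[0,0,-1],0.1],[[0,0,0],[0,0,-1],0.1],[[0,0,0],[0,0,-1],0.1],[[0,0,0],[0,0,-1],0.1],[[0,0,0],[0,0,-1],0.1]]' 35
```

```text
time_s: 18.68
tool_pos: [0.5305, -0.0811, 0.2318]
eef_rot: [0.627, 0.779, 0.0, 0.0]
ft_force: [1.2, 0.6, 4.5]
grip_width: 0.292
grasp_force: 34.8
```

Run:
```python
from h import *
F=[]
for _ in range(8):
    env.snapshot('scene'); F.append(env.get_state()['ft_force'])
print(np.mean(F,0).round(2)); s=env.get_state(); print(s['torque'].round(2),s['tool_pos'])
c,w=snap('wrist'); s,i=snap('scene')
o=np.zeros((560,800,3),np.uint8); o[:420,:420]=w[:,70:490]; o[:560,420:]=cv2.resize(i[160:300,280:375],(380,560),interpolation=3)
cv2.imwrite('pics/c3.png',o)
```

```text
[0.19 0.24 4.42]
[-0.06 -0.22  0.09] [ 0.53045426 -0.08104849  0.23179488]
pics/wrist_1796287541.png
pics/scene_1796287542.png
```

View pics/c3.png

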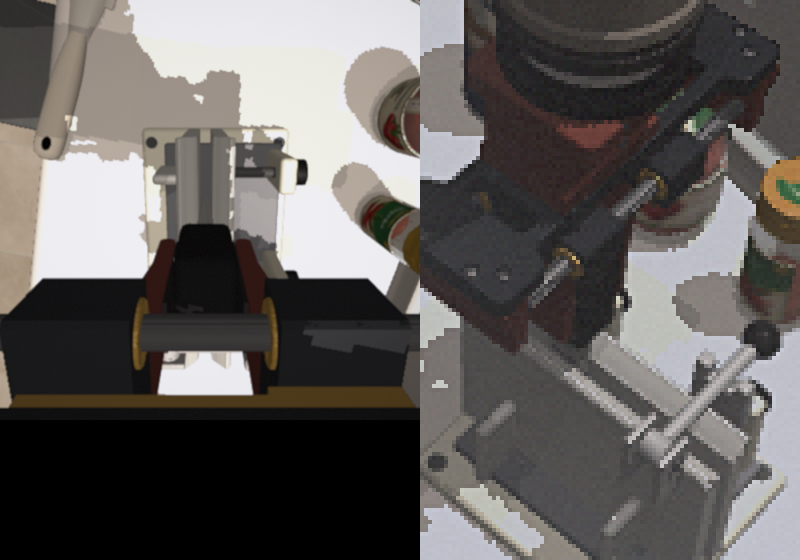

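The handle sits over the slot with the blade between the plates. The latch is still closed (knob in the same place), the push is about 5 N and the side force is near zero, so I'm handing the job in.

```bash
python3 -c "
from plant import env
print(env.job_done())"
```

```text
the job is handed in; nothing more can be done
None
```

The latch is closed on its stop, and the arm is holding the gauge upright in the slot with its tip about 56 mm below the rim, snug on both plates at about 5 N; the job is handed in (no verdict came back).

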